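# Find the loose bolt on the filtration manifold and hold its cap open

## Robot

A 6-joint arm with a two-finger parallel gripper is mounted at the origin on the work surface. World frame = base frame: x ahead of the robot, y to its left, z up, the work surface at z = 0. Lengths are in m, angles in rad, forces in N, time in s.
With the tool pointing down it reaches from about 0.375 to 0.975 m from the base axis. Payload 3.8 kg.
Tool frame: the origin (TCP) lies on the centre line of the jaws, within the pads' length; the fingertips stand r.tip_reach ahead of it and the grasp point (between the pads) lies 2 mm behind it (r.tip_reach is the distance from the TCP to the fingertips, in m); z points along the fingers, y is the line along which they close (so a half turn about z gives the same grasp; the last joint's range is limited). The gripper opens to 85 mm and grips with 20 to 120 N. Pads are 22 mm wide; open, the fingers measure 114 mm over their backs; the gripper's body (76 mm by 85 mm) begins 54 mm behind the grasp point. The pads swing forward as they close: fully open they stand 13 mm farther back than shut.
Start: joints at [-1.152, 0.264, 1.604, -0, 1.274, -0.037], TCP at [0.297, -0.606, 0.218] pointing down, gripper open.
Joint ranges: [-2.63, 2.63], [-0.94, 2.18], [0.31, 2.57], [-1.31, 4.45], [0, 2.66], [-2.55, 2.55]. Speed limits (rad/s): [2.57, 2.57, 3.14, 3.14, 3.14, 3.14].

## Interface

Orientations are given as [roll, pitch, yaw] about the fixed x, y, z axes, in that order (R = Rz(yaw) Ry(pitch) Rx(roll)).
In Python, from station import r gives the robot as it stands.
- The arm moves only by the tool apply_moves, never from a script. Its argument "targets" is a list of rows, each an object of numbers: "tx", "ty", "tz": the shift along the tool's x, y, z in mm; "roll": the turn about the tool's z in degrees. In form: [{"tx": .., "ty": .., "tz": .., "roll": ..}, ...]. A call has 1 to 12 rows; each row shifts and turns the commanded pose from where the row before left it, along the tool's axes as they then stand; what a row does not reach is not made up. A row lasts 1/8 s, in which the tool goes at most 62.5 mm and 10.7 degrees, less where a joint would pass 70% of its speed; a pose out of reach is approached as far as the arm can. A call is refused whole if a number of a shift passes 62.5 or a number of a turn 10.7, either way. A call with a gripper value outside its range is refused whole. "grip" is the gripper's target within -1 to 1 (fully open at 1, half-way at 0, shut at -1), set as the call begins (left out, the last holds). The fingers move at their own pace and stop on an object; "squeeze" is the grip in N (left out, the last holds). Time passes only in rows, so rows that do not move let the fingers close. It gives the time, the measured TCP pose, the force, the opening and the grip force at its end, in the units of the state.
- r.get_state(): the state, without advancing time (a new reading comes with each control period).
- r.grab_frame(name): name is "scene" or "top"; returns the picture (400x640x3 uint8, red, green, blue); there is no depth.
- r.camera_model(name): a dict with "fx", "fy", "cx", "cy" (pixels), "rvec" (rotation vector, rad) and "tvec" (3), from world to camera coordinates, as OpenCV has them. Camera axes: x right, y down, z forward; pixel columns grow to the right and rows downward; lengths in m; the calibration is good to about 2 mm. A picture is of the moment at which its call begins. camera_model takes no time and is no camera call.
- r.finish_job(): hands the job in; it is judged then, once.
Trained networks look in the newest picture that a camera, given by its name, has taken for a name from the list of things; names that differ only in an ending like _2 or _b are one class to them, and where a whole thing is asked for, a point or a joint stands for the part that bears it (a point fixed in the world has none). Each returns a list of dicts, best first, with "confidence" (0 to 1); they miss things now and then, are a little off and sometimes report something else, mostly with a low value. They report only what shows in the picture. A call takes as long as a camera call.
- r.silhouettes(camera, name): "pixels" (400x640 bool, what is visible of it) and "xy" ([column, row] in pixels, amid what is visible of it).
The state is a dict: "time": time; "joints": joint angles; "dq": joint speeds; "tau": joint torques, N m; "eef_pos": TCP position; "tcp_rot": TCP orientation; "ft_force": force on the tool from outside, world axes, zero at the start; "moment": the same for the moment, N m; "grip_width": opening from 0.0 (shut) to 1.0 (fully open); "gripper_force": force on a finger pad.
Only numpy, scipy, OpenCV 4.12 (cv2) and the standard library are available. Lean on these libraries where they do the work, as an engineer would, in place of code of your own. Each camera call takes 0.05 s, during which the arm holds its last target. There are 200 camera calls.

## Task

One of the three bolts on the filtration manifold has worked loose: tap down on the bolts one after another, all caps still shut, until you find the one that sinks, and push it right in. Then take the lift tab of the cap in line with that bolt, swing the cap up to about 60 degrees and finish there, still holding the cap up with the gripper, so that a colleague can get at the seal; it falls shut if let go. Leave the other two caps shut and do not disturb the flask, the dish or the tube rack.

Things in the scene. Friction and masses are not known exactly. Their poses are not given: they have to be found in the camera images.
- manifold: Fixed bench manifold: white block 80 x 340 x 60 mm (x, y, z) with three capped ports in a row along its y axis, and in front of it (+x side, away from the robot) a low 10 mm thick aluminium flange with three bolts. Origin: on the bench, between block and flange at mid length; the block spans x -60 to +20 mm, the flange +20 to +115 mm. Ports 1, 2, 3 are at y = +110, 0, -110 mm. z is up.
- bolt1_top (a point): Centre of the flat top of bolt 1 (the bolt of port 1): hexagonal steel head 24 mm across the corners, 8 mm high, a thin washer under it, on a 10 mm shank standing in a 28 mm wide round boss on the flange, at manifold x = +95 mm, in line with cap 1 (manifold y). Its top is 62 mm above the bench while it is not pushed in.
- bolt1 (a joint): How far bolt 1 has sunk, m: 0 at the start. A tight bolt gives less than 2 mm under any push; the loose one sinks 7 mm to its stop under a downward push of about 2 N (push on to 5 or 6 N to be sure) and stays down. All three look alike, and which one is loose changes from start to start.
- cap1_tab (a point): Centre of the lift tab of cap 1: a flat bar 46 (x) x 16 (y) x 12 (z) mm sticking out level towards the bolt (+x) from the rim of the cap; this point is 78 mm above the bench when closed; the outer 38 mm are clear of the cap and free underneath. Grasp across its 16 mm width (manifold y). Axes parallel to the manifold's when closed; turns with the cap.
- cap1: Cap 1; origin in the middle of its hinge, 87 mm from the centre of its tab, on the robot's side of the cap; the hinge axis is along manifold y, 78 mm above the bench.
- cap1_angle (a joint): Opening angle of cap 1 (round grey plastic cap 60 mm across, 12 mm thick, about 110 g), rad: 0 closed, to 1.25; the tab swings up and back towards the robot. A light spring and its weight shut it when let go (about 1 to 2 N at the tab).
- bolt2_top (a point): Centre of the flat top of bolt 2 (the bolt of port 2): hexagonal steel head 24 mm across the corners, 8 mm high, a thin washer under it, on a 10 mm shank standing in a 28 mm wide round boss on the flange, at manifold x = +95 mm, in line with cap 2 (manifold y). Its top is 62 mm above the bench while it is not pushed in.
- bolt2 (a joint): How far bolt 2 has sunk, m: 0 at the start. A tight bolt gives less than 2 mm under any push; the loose one sinks 7 mm to its stop under a downward push of about 2 N (push on to 5 or 6 N to be sure) and stays down. All three look alike, and which one is loose changes from start to start.
- cap2_tab (a point): Centre of the lift tab of cap 2: a flat bar 46 (x) x 16 (y) x 12 (z) mm sticking out level towards the bolt (+x) from the rim of the cap; this point is 78 mm above the bench when closed; the outer 38 mm are clear of the cap and free underneath. Grasp across its 16 mm width (manifold y). Axes parallel to the manifold's when closed; turns with the cap.
- cap2: Cap 2; origin in the middle of its hinge, 87 mm from the centre of its tab, on the robot's side of the cap; the hinge axis is along manifold y, 78 mm above the bench.
- cap2_angle (a joint): Opening angle of cap 2 (round grey plastic cap 60 mm across, 12 mm thick, about 110 g), rad: 0 closed, to 1.25; the tab swings up and back towards the robot. A light spring and its weight shut it when let go (about 1 to 2 N at the tab).
- bolt3_top (a point): Centre of the flat top of bolt 3 (the bolt of port 3): hexagonal steel head 24 mm across the corners, 8 mm high, a thin washer under it, on a 10 mm shank standing in a 28 mm wide round boss on the flange, at manifold x = +95 mm, in line with cap 3 (manifold y). Its top is 62 mm above the bench while it is not pushed in.
- bolt3 (a joint): How far bolt 3 has sunk, m: 0 at the start. A tight bolt gives less than 2 mm under any push; the loose one sinks 7 mm to its stop under a downward push of about 2 N (push on to 5 or 6 N to be sure) and stays down. All three look alike, and which one is loose changes from start to start.
- cap3_tab (a point): Centre of the lift tab of cap 3: a flat bar 46 (x) x 16 (y) x 12 (z) mm sticking out level towards the bolt (+x) from the rim of the cap; this point is 78 mm above the bench when closed; the outer 38 mm are clear of the cap and free underneath. Grasp across its 16 mm width (manifold y). Axes parallel to the manifold's when closed; turns with the cap.
- cap3: Cap 3; origin in the middle of its hinge, 87 mm from the centre of its tab, on the robot's side of the cap; the hinge axis is along manifold y, 78 mm above the bench.
- cap3_angle (a joint): Opening angle of cap 3 (round grey plastic cap 60 mm across, 12 mm thick, about 110 g), rad: 0 closed, to 1.25; the tab swings up and back towards the robot. A light spring and its weight shut it when let go (about 1 to 2 N at the tab).
- flask: Bystander: conical glass flask, 76 mm wide at the foot, 108 mm high; origin under its centre.
- dish: Bystander: closed petri dish, 94 mm across, 15 mm high; origin under its centre.
- rack: Bystander: white tube rack 70 x 160 mm, 96 mm high with its capped tubes; origin under its centre.

How it is judged:
By the outcome, as a careful person would: the job done as asked, in the order asked, and still so for the second after the job is handed in, while the arm keeps its last pose, push and grip.
It also fails if it takes over 51 s, if anything falls off the work surface, if the arm or the gripper's body presses on something with over 40 N, if the wrist force passes 120 N, or if a joint passes its speed limit or range.

## Working session

There is one attempt and no reset: what is moved stays moved. The work goes in short steps, Python scripts to look and compute and a tool call to move; the robot and the scene stay as the last step left them, time stands still between calls to the robot, and variables do not carry over. Pictures are saved under pics/ and viewed, at most 10 in all, crops included, and the job is handed in when it is done.

Besides the shell and the picture viewer there is one more tool, called after ">>>" in YAML: its name, and indented under it one key for each argument. apply_moves: Moves the arm, as the interface text tells. Its arguments: {"type":"object","properties":{"targets":{"type":"array","items":{"type":"object","properties":{"tx":{"type":"number"},"ty":{"type":"number"},"tz":{"type":"number"},"roll":{"type":"number"}}}},"grip":{"type":"number"},"squeeze":{"type":"number"}},"required":["targets"]}

```bash
mkdir -p pics; ls; cat > h.py <<'E'
import numpy as np, cv2
from station import r
def ray(cam,uv,z):
    m=r.camera_model(cam);R=cv2.Rodrigues(np.array(m["rvec"],float))[0];t=np.array(m["tvec"],float).ravel()
    d=R.T@np.array([(uv[0]-m["cx"])/m["fx"],(uv[1]-m["cy"])/m["fy"],1]);c=-R.T@t
    return c+d*(z-c[2])/d[2]
def proj(cam,p):
    m=r.camera_model(cam);R=cv2.Rodrigues(np.array(m["rvec"],float))[0];t=np.array(m["tvec"],float).ravel()
    q=R@np.array(p)+t;return np.array([m["fx"]*q[0]/q[2]+m["cx"],m["fy"]*q[1]/q[2]+m["cy"]])
E
python3 - <<'E'
from h import *
np.set_printoptions(precision=4,suppress=True)
a=r.grab_frame("top");b=r.grab_frame("scene")
cv2.imwrite("pics/top0.png",cv2.cvtColor(a,4));cv2.imwrite("pics/sc0.png",cv2.cvtColor(b,4))
for n,z in [("bolt1_top",.06),("cap1_tab",.084),("manifold",.06),("flask",.05),("dish",.015),("rack",.09)]:
    for cam in ("top","scene"):
        for d in r.silhouettes(cam,n)[:4]:
            print(n,cam,round(d["confidence"],2),np.array(d["xy"]),d["pixels"].sum(),ray(cam,d["xy"],z))
s=r.get_state();print({k:np.array(v) for k,v in s.items()},r.tip_reach)
E
```

```text
pics
bolt1_top scene 0.67 [341.4 230.3] 99 [0.628  0.1183 0.06  ]
cap1_tab top 0.66 [265.1 227.5] 698 [0.5217 0.1433 0.084 ]
cap1_tab scene 0.89 [377.  206.9] 535 [0.5285 0.1413 0.084 ]
manifold top 0.98 [315.2 222.6] 9275 [0.5322 0.0239 0.06  ]
manifold top 0.43 [278.  186.5] 99 [0.624  0.1133 0.06  ]
manifold scene 0.92 [342.8 195.9] 8647 [0.5516 0.0481 0.06  ]
flask top 0.6 [206.3 185. ] 710 [0.6342 0.2924 0.05  ]
flask scene 0.92 [393.  289.1] 912 [0.6512 0.3053 0.05  ]
flask scene 0.72 [341.3 229.4] 78 [0.6215 0.112  0.05  ]
dish top 0.61 [439.2 254.3] 1070 [ 0.4472 -0.2878  0.015 ]
dish top 0.18 [312.4 236.8] 697 [0.5002 0.0319 0.015 ]
dish scene 0.97 [287.8 117.8] 561 [ 0.4378 -0.2912  0.015 ]
rack top 0.68 [353.  165.1] 1972 [ 0.6664 -0.071   0.09  ]
rack scene 0.77 [271.8 204. ] 1844 [ 0.7105 -0.0396  0.09  ]
{'time': array(0.7), 'joints': array([-1.152 ,  0.2638,  1.604 , -0.    ,  1.2737, -0.0369]), 'dq': array([-0.0002, -0.0002,  0.0013, -0.0001,  0.0001,  0.0011]), 'tau': array([ -0.0003, -51.4844, -36.7613,   0.0001,   0.0006,   0.    ]), 'eef_pos': array([ 0.2971, -0.6061,  0.218 ]), 'tcp_rot': array([3.1415, 0.    , 0.4557]), 'ft_force': array([ 0.3465, -0.2915,  0.637 ]), 'moment': array([0.0047, 0.0272, 0.0352]), 'gripper_force': array(0.), 'grip_width': array(1.0009)} 0.017
```

```bash
python3 - <<'E'
import cv2
a=cv2.imread("pics/top0.png")[130:290,180:480];cv2.imwrite("pics/top0c.png",cv2.resize(a,None,fx=2.66,fy=2.66,interpolation=2))
a=cv2.imread("pics/sc0.png")[90:330,230:430];cv2.imwrite("pics/sc0c.png",cv2.resize(a,None,fx=2.5,fy=2.5,interpolation=2))
E
```

```text
(no output)
```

View pics/top0c.png

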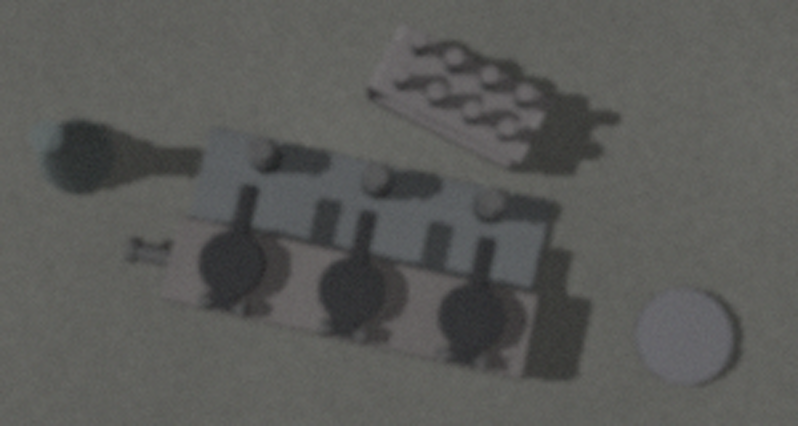

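View pics/sc0c.png

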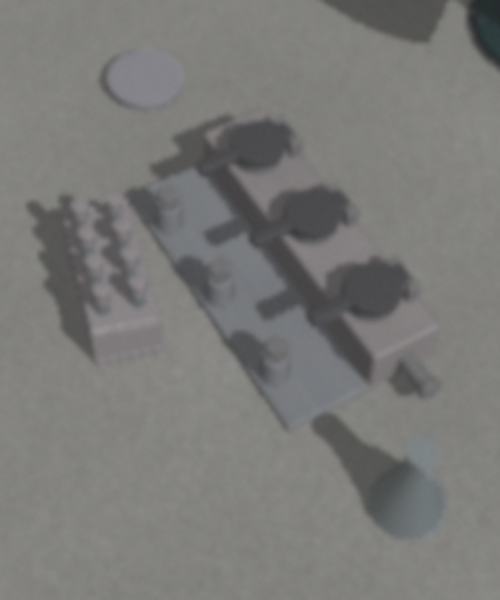

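The top view (crop ×2.66) shows bolts at (265,155), (377,180) and (490,204), with caps behind them and tabs pointing to the bolts. The rack is close by on the far side, the flask at upper left, the dish at right. I'll fit the manifold pose to these and the scene-view points.

```bash
python3 - <<'E'
from h import *
from scipy.optimize import least_squares
T=lambda u,v:(u/2.66+180,v/2.66+130)
S=lambda u,v:(u/2.5+230,v/2.5+90)
Y=[.11,0,-.11]
obs=[]
for y,a,b,c,cs in zip(Y,[(265,155),(377,180),(490,204)],[(275,343),(220,268),(167,198)],[(232,263),(352,290),(473,316)],[(375,287),(314,212),(262,141)]):
    obs+=[("top",(.095,y,.062),T(*a),0),("scene",(.095,y,.062),S(*b),0),("top",(-.02,y,.084),T(*c),1),("scene",(-.02,y,.084),S(*cs),1)]
for p,uv in [((.115,.17,.01),(215,130)),((.115,-.17,.01),(556,205)),((-.06,.17,.06),(163,298)),((-.06,-.17,.06),(522,375))]: obs.append(("top",p,T(*uv),0))
obs.append(("scene",(.115,.17,.01),S(289,428),0))
def W(q,p,k): 
    c,s=np.cos(q[2]),np.sin(q[2]);x=p[0]+k*q[3];return [q[0]+c*x-s*p[1],q[1]+s*x+c*p[1],p[2]]
f=lambda q:np.concatenate([proj(o[0],W(q,o[1],o[3]))-o[2] for o in obs])
s=least_squares(f,[.53,.03,-.2,0],loss="soft_l1",f_scale=1);q=s.x
np.set_printoptions(precision=4,suppress=True);print(q);print(f(q).reshape(-1,2).round(1).tolist())
for y in Y:print("bolt",np.array(W(q,(.095,y,.062),0)),"tab",np.array(W(q,(.025,y,.078),1)))
m=r.camera_model("top");print(m["fx"],m["tvec"])
# tab silhouettes
for d in r.silhouettes("top","cap1_tab")+r.silhouettes("top","cap2_tab")+r.silhouettes("top","cap3_tab"): print(d["confidence"],d["xy"])
E
```

```text
[ 0.505   0.0289 -0.2509  0.0058]
[[-1.1, -2.0], [0.6, 0.2], [-0.3, -0.1], [-0.9, -0.7], [0.3, -1.6], [0.3, -1.6], [-0.3, 0.1], [-0.3, -1.1], [1.6, -0.8], [1.0, -2.7], [-0.4, 0.6], [-1.3, -0.5], [-1.3, -1.7], [-1.3, -1.0], [-1.8, 0.4], [0.5, 2.9], [-0.1, -0.7]]
bolt [0.6243 0.1119 0.062 ] tab [0.5621 0.1279 0.078 ]
bolt [0.597  0.0054 0.062 ] tab [0.5348 0.0213 0.078 ]
bolt [ 0.5697 -0.1012  0.062 ] tab [ 0.5075 -0.0852  0.078 ]
414.90423013081937 [0.0289 0.5806 1.0032]
0.66 [265.1, 227.5]
0.95 [310.6, 237.7]
0.26 [358.9, 248.5]
0.25 [268.7, 227.2]
0.69 [354.5, 248.3]
0.64 [280.5, 187.1]
0.41 [265.8, 228.6]
```

```bash
cat >> h.py <<'E'
def rel(x,y,z):
    s=r.get_state();p=np.array(s["eef_pos"]);a=s["tcp_rot"][2];d=(np.array([x,y,z])-p)*1000
    return np.round([d[0]*np.cos(a)+d[1]*np.sin(a),d[0]*np.sin(a)-d[1]*np.cos(a),-d[2]],1)
E
python3 - <<'E'
from h import *
np.set_printoptions(precision=4,suppress=True)
T=lambda u,v:(u/2.66+180,v/2.66+130)
S=lambda u,v:(u/2.5+230,v/2.5+90)
for a,b,c,d in zip([(265,155),(377,180),(490,204)],[(275,343),(220,268),(167,198)],[(232,263),(352,290),(473,316)],[(375,287),(314,212),(262,141)]):
    print(ray("top",T(*a),.06),ray("scene",S(*b),.062),"cap",ray("top",T(*c),.084),ray("scene",S(*d),.084))
print(rel(.570,-.101,.2))
E
```

```text
[0.6195 0.1094 0.06  ] [0.6251 0.1105 0.062 ] cap [0.5183 0.1383 0.084 ] [0.5185 0.1422 0.084 ]
[0.5933 0.0062 0.06  ] [0.6009 0.0085 0.062 ] cap [0.4913 0.0318 0.084 ] [0.4933 0.0355 0.084 ]
[ 0.5681 -0.0975  0.06  ] [ 0.5778 -0.0962  0.062 ] cap [ 0.4653 -0.0752  0.084 ] [ 0.4627 -0.0704  0.084 ]
[ 467.4 -333.4   18. ]
```

>>> apply_moves:
  targets:
    - {"roll": 10.1}
    - {"roll": 10.1}
    - {"roll": 10.1}
    - {"roll": 10.1}
  grip: -1
  squeeze: 30

```text
invalid input
```

>>> apply_moves:
  targets:
    - {"tx": 0,"ty": 0,"tz": 0,"roll": 10}
    - {"tx": 0,"ty": 0,"tz": 0,"roll": 10}
    - {"tx": 0,"ty": 0,"tz": 0,"roll": 10}
    - {"tx": 0,"ty": 0,"tz": 0,"roll": 10}
  grip: -1
  squeeze: 30

```text
time: 1.35
eef_pos: [0.2971, -0.6061, 0.218]
tcp_rot: [-3.142, -0.0, -0.248]
ft_force: [-0.2, 0.8, -0.3]
grip_width: 0.149
gripper_force: 0.0
```

```bash
python3 -c "
from h import *
print(rel(.572,-.099,.2),r.get_state()['tcp_rot'])"
```

```text
[ 141.9 -559.1   18. ] [-3.14159062e+00 -1.27938438e-05 -2.48078945e-01]
```

>>> apply_moves:
  targets:
    - {"tx": 12,"ty": -46.6,"tz": 0,"roll": 0}
    - {"tx": 12,"ty": -46.6,"tz": 0,"roll": 0}
    - {"tx": 12,"ty": -46.6,"tz": 0,"roll": 0}
    - {"tx": 12,"ty": -46.6,"tz": 0,"roll": 0}
    - {"tx": 12,"ty": -46.6,"tz": 0,"roll": 0}
    - {"tx": 12,"ty": -46.6,"tz": 0,"roll": 0}
    - {"tx": 12,"ty": -46.6,"tz": 0,"roll": 0}
    - {"tx": 12,"ty": -46.6,"tz": 0,"roll": 0}
    - {"tx": 12,"ty": -46.6,"tz": 0,"roll": 0}
    - {"tx": 12,"ty": -46.6,"tz": 0,"roll": 0}
    - {"tx": 11,"ty": -46.6,"tz": 0,"roll": 0}
    - {"tx": 11,"ty": -46.6,"tz": 0,"roll": 0}

```text
time: 2.85
eef_pos: [0.5698, -0.0959, 0.2183]
tcp_rot: [3.142, -0.001, -0.242]
ft_force: [2.3, -0.1, 0.2]
grip_width: 0.001
gripper_force: 0.0
```

>>> apply_moves:
  targets:
    - {"tx": 0,"ty": 0,"tz": 35,"roll": 0}
    - {"tx": 0,"ty": 0,"tz": 35,"roll": 0}
    - {"tx": 0,"ty": 0,"tz": 30,"roll": 0}
    - {"tx": 0,"ty": 0,"tz": 10,"roll": 0}
    - {"tx": 0,"ty": 0,"tz": 0,"roll": 0}

```text
time: 3.48
eef_pos: [0.5689, -0.0973, 0.1077]
tcp_rot: [3.142, 0.001, -0.242]
ft_force: [0.1, 0.1, 0.3]
grip_width: -0.0
gripper_force: 0.0
```

```bash
python3 -c "
from h import *
s=r.get_state();p=s['eef_pos'];print(p,s['grip_width'],rel(.572,-.099,.08),proj('scene',[p[0],p[1],p[2]-.017]))
a=cv2.cvtColor(r.grab_frame('scene'),4)
cv2.imwrite('pics/s1.png',cv2.resize(a[100:300,220:420],None,fx=3,fy=3,interpolation=2))"
```

```text
[ 0.5689012  -0.09727861  0.10773464] -5.6337280664662456e-05 [ 3.4  0.9 27.7] [298.68399314 160.09795196]
```

View pics/s1.png

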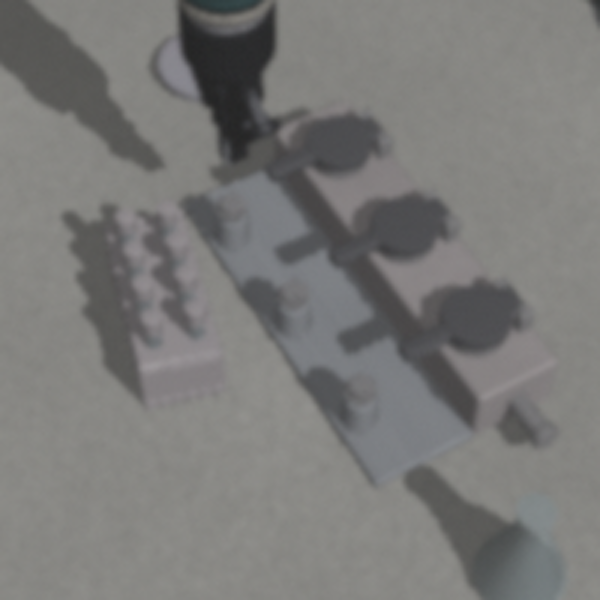

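The scene view shows the closed fingers right over bolt 3 (finger end about crop (237,158), bolt top (232,202)). I'll lower and feel for contact.

>>> apply_moves:
  targets:
    - {"tx": 3,"ty": 1,"tz": 10,"roll": 0}
    - {"tx": 0,"ty": 0,"tz": 9,"roll": 0}
    - {"tx": 0,"ty": 0,"tz": 4,"roll": 0}
    - {"tx": 0,"ty": 0,"tz": 2,"roll": 0}
    - {"tx": 0,"ty": 0,"tz": 0,"roll": 0}

```text
time: 4.15
eef_pos: [0.5717, -0.099, 0.0828]
tcp_rot: [-3.142, 0.0, -0.242]
ft_force: [-0.3, 0.1, -0.1]
grip_width: -0.002
gripper_force: 0.0
```

>>> apply_moves:
  targets:
    - {"tx": 0,"ty": 0,"tz": 1.5,"roll": 0}
    - {"tx": 0,"ty": 0,"tz": 1.5,"roll": 0}
    - {"tx": 0,"ty": 0,"tz": 1,"roll": 0}
    - {"tx": 0,"ty": 0,"tz": 0,"roll": 0}

```text
time: 4.65
eef_pos: [0.5717, -0.099, 0.0789]
tcp_rot: [3.142, 0.0, -0.242]
ft_force: [-1.2, 0.2, 0.3]
grip_width: 0.003
gripper_force: 0.0
```

>>> apply_moves:
  targets:
    - {"tx": 0,"ty": 0,"tz": 1,"roll": 0}
    - {"tx": 0,"ty": 0,"tz": 0.5,"roll": 0}
    - {"tx": 0,"ty": 0,"tz": 0,"roll": 0}

```text
time: 5.03
eef_pos: [0.5718, -0.099, 0.0774]
tcp_rot: [3.142, 0.0, -0.242]
ft_force: [0.8, 0.4, 0.2]
grip_width: -0.004
gripper_force: 0.0
```

>>> apply_moves:
  targets:
    - {"tx": 0,"ty": 0,"tz": 1,"roll": 0}
    - {"tx": 0,"ty": 0,"tz": 0.5,"roll": 0}
    - {"tx": 0,"ty": 0,"tz": 0,"roll": 0}

```text
time: 5.4
eef_pos: [0.5718, -0.099, 0.0759]
tcp_rot: [3.142, 0.0, -0.242]
ft_force: [0.8, 0.9, 0.2]
grip_width: -0.004
gripper_force: 0.0
```

>>> apply_moves:
  targets:
    - {"tx": 0,"ty": 0,"tz": 1,"roll": 0}
    - {"tx": 0,"ty": 0,"tz": 0.5,"roll": 0}
    - {"tx": 0,"ty": 0,"tz": 0,"roll": 0}

```text
time: 5.78
eef_pos: [0.5718, -0.099, 0.0744]
tcp_rot: [-3.142, 0.0, -0.242]
ft_force: [-0.4, -0.5, 0.3]
grip_width: 0.005
gripper_force: 0.0
```

```bash
python3 -c "
from h import *
s=r.get_state();p=s['eef_pos'];print(p,s['ft_force'],proj('scene',[p[0],p[1],p[2]-.017]),proj('top',[p[0],p[1],p[2]-.017]))
a=cv2.cvtColor(r.grab_frame('scene'),4);b=cv2.cvtColor(r.grab_frame('top'),4)
A=cv2.resize(a[130:210,260:340],None,fx=5,fy=5,interpolation=2);B=cv2.resize(b[160:240,320:400],None,fx=5,fy=5,interpolation=2)
cv2.imwrite('pics/s2.png',cv2.convertScaleAbs(cv2.hconcat([A,B]),alpha=1.5))"
```

```text
[ 0.57175557 -0.09896302  0.07436859] [-0.43537784 -0.54581327  0.33373198] [297.81839199 168.51562039] [364.62678834 205.3521857 ]
```

View pics/s2.png

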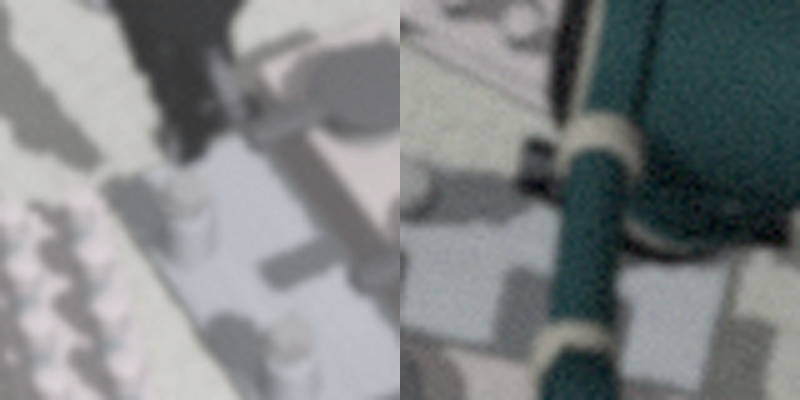

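```bash
python3 -c "
from h import *
m=r.camera_model('scene');R=cv2.Rodrigues(np.array(m['rvec'],float))[0];print('cam',-R.T@np.array(m['tvec']).ravel())
for z in(.057,.065,.07,.075,.08): print(z,ray('scene',(297,162.5),z),proj('scene',[.5718,-.099,z]))
print(ray('scene',(297.4,168),.062))"
```

```text
cam [1.13057321 0.55677216 1.09738361]
0.057 [ 0.5590406  -0.11608913  0.057     ] [297.80073329 168.60552035]
0.065 [ 0.56343539 -0.11091518  0.065     ] [297.70993099 166.6707899 ]
0.07 [ 0.56618213 -0.10768147  0.07      ] [297.65273937 165.45220423]
0.075 [ 0.56892886 -0.10444775  0.075     ] [297.59520549 164.22632611]
0.08 [ 0.5716756  -0.10121403  0.08      ] [297.53732628 162.9930899 ]
[ 0.57384892 -0.09810648  0.062     ]
```

>>> apply_moves:
  targets:
    - {"tx": 0,"ty": 0,"tz": 1,"roll": 0}
    - {"tx": 0,"ty": 0,"tz": 1,"roll": 0}
    - {"tx": 0,"ty": 0,"tz": 0,"roll": 0}

```text
time: 6.25
eef_pos: [0.5717, -0.0989, 0.0723]
tcp_rot: [-3.142, 0.0, -0.242]
ft_force: [1.1, -0.2, -0.3]
grip_width: -0.0
gripper_force: 0.0
```

>>> apply_moves:
  targets:
    - {"tx": 0,"ty": 0,"tz": 1,"roll": 0}
    - {"tx": 0,"ty": 0,"tz": 1,"roll": 0}
    - {"tx": 0,"ty": 0,"tz": 0,"roll": 0}

```text
time: 6.62
eef_pos: [0.5717, -0.099, 0.0703]
tcp_rot: [3.142, 0.0, -0.242]
ft_force: [-0.4, -0.5, 0.3]
grip_width: 0.001
gripper_force: 0.0
```

>>> apply_moves:
  targets:
    - {"tx": 0,"ty": 0,"tz": 1,"roll": 0}
    - {"tx": 0,"ty": 0,"tz": 1,"roll": 0}
    - {"tx": 0,"ty": 0,"tz": 0,"roll": 0}

```text
time: 7.0
eef_pos: [0.5717, -0.099, 0.0683]
tcp_rot: [3.142, 0.0, -0.242]
ft_force: [0.2, 0.1, 0.5]
grip_width: -0.001
gripper_force: 0.0
```

```bash
python3 -c "
from h import *
f=np.mean([r.grab_frame('scene').astype(float) for _ in range(4)],0).astype('uint8')
a=cv2.cvtColor(f,4)[140:200,270:330]
cv2.imwrite('pics/s3.png',cv2.convertScaleAbs(cv2.resize(a,None,fx=9,fy=9,interpolation=2),alpha=1.6))"
```

```text
(no output)
```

View pics/s3.png

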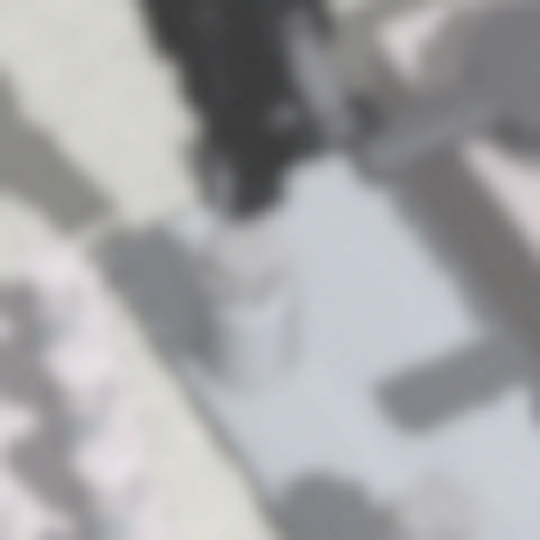

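The fingertip (crop (245,215)) still shows just above or behind the bolt head (250,245), with no force felt. I'll go on down slowly and let the force decide.

>>> apply_moves:
  targets:
    - {"tx": 0,"ty": 0,"tz": 1,"roll": 0}
    - {"tx": 0,"ty": 0,"tz": 1,"roll": 0}
    - {"tx": 0,"ty": 0,"tz": 0,"roll": 0}

```text
time: 7.58
eef_pos: [0.5717, -0.099, 0.0663]
tcp_rot: [3.142, 0.0, -0.242]
ft_force: [-0.1, -0.8, -0.6]
grip_width: 0.002
gripper_force: 0.0
```

>>> apply_moves:
  targets:
    - {"tx": 0,"ty": 0,"tz": 1,"roll": 0}
    - {"tx": 0,"ty": 0,"tz": 1,"roll": 0}
    - {"tx": 0,"ty": 0,"tz": 0,"roll": 0}

```text
time: 7.95
eef_pos: [0.5717, -0.099, 0.0643]
tcp_rot: [3.142, 0.0, -0.242]
ft_force: [0.1, 0.0, -0.4]
grip_width: -0.004
gripper_force: 0.0
```

>>> apply_moves:
  targets:
    - {"tx": 0,"ty": 0,"tz": 1,"roll": 0}
    - {"tx": 0,"ty": 0,"tz": 1,"roll": 0}
    - {"tx": 0,"ty": 0,"tz": 0,"roll": 0}

```text
time: 8.32
eef_pos: [0.5718, -0.099, 0.0624]
tcp_rot: [3.142, 0.0, -0.242]
ft_force: [0.5, 0.2, -0.9]
grip_width: -0.002
gripper_force: 0.0
```

```bash
python3 -c "
from h import *
f=np.mean([r.grab_frame('scene').astype(float) for _ in range(4)],0).astype('uint8')
cv2.imwrite('pics/s4raw.png',cv2.cvtColor(f,4))
a=cv2.cvtColor(f,4)[140:200,270:330]
cv2.imwrite('pics/s4.png',cv2.convertScaleAbs(cv2.resize(a,None,fx=9,fy=9,interpolation=2),alpha=1.6))
g=cv2.cvtColor(f,7)
print(g[158:174,290:306])"
```

```text
[[107  87  66  56  52  47  42  39  38  38  39  41  46  52  60  71]
 [116  95  73  60  58  52  44  40  38  38  40  49  62  74  84  96]
 [121 105  81  66  63  58  47  41  39  39  45  63  87 101 108 115]
 [126 111  86  70  70  62  49  41  40  42  51  75 101 117 122 124]
 [123 112  90  75  73  66  51  44  42  44  54  80 107 122 125 126]
 [119 116 100  81  76  66  51  44  45  49  61  86 110 123 126 127]
 [120 122 110  93  81  69  55  50  55  65  81  99 116 124 127 127]
 [117 121 114 100  89  79  69  68  76  89 103 114 121 126 127 127]
 [107 114 112 104 100  96  91  93 100 108 115 120 124 126 126 127]
 [ 97 105 106 105 107 109 109 110 113 117 121 121 123 125 126 126]
 [ 89  95  96 100 107 114 115 117 118 119 120 120 122 124 125 126]
 [ 85  89  91  95 104 111 115 117 118 117 116 117 120 123 125 125]
 [ 84  87  91  96  99 105 111 114 115 112 112 115 118 123 125 126]
 [ 82  84  91  96 100 103 106 110 110 109 111 116 118 121 125 126]
 [ 82  81  86  92  97 102 106 109 108 109 115 118 119 121 124 126]
 [ 82  81  82  89  96 102 108 111 111 115 121 121 118 120 124 126]]
```

View pics/s4.png

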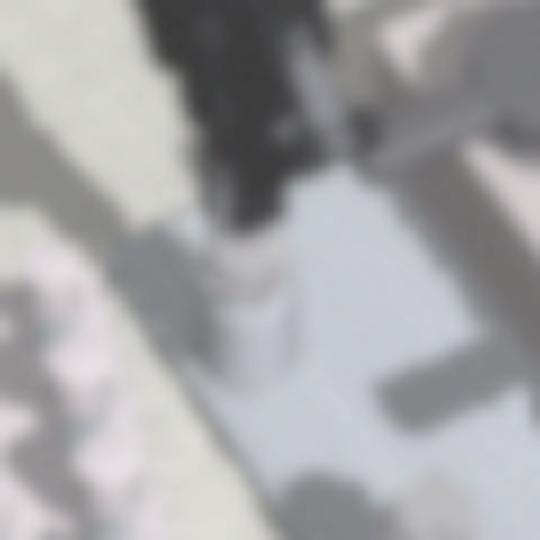

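The fingers now cover the back half of the head, so they are still above it. Descending further.

>>> apply_moves:
  targets:
    - {"tx": 0,"ty": 0,"tz": 1,"roll": 0}
    - {"tx": 0,"ty": 0,"tz": 1,"roll": 0}
    - {"tx": 0,"ty": 0,"tz": 0,"roll": 0}

```text
time: 8.9
eef_pos: [0.5717, -0.099, 0.0603]
tcp_rot: [3.142, 0.0, -0.242]
ft_force: [-0.4, -0.5, 0.5]
grip_width: -0.001
gripper_force: 0.0
```

>>> apply_moves:
  targets:
    - {"tx": 0,"ty": 0,"tz": 1,"roll": 0}
    - {"tx": 0,"ty": 0,"tz": 1,"roll": 0}
    - {"tx": 0,"ty": 0,"tz": 0,"roll": 0}

```text
time: 9.28
eef_pos: [0.5717, -0.099, 0.0583]
tcp_rot: [3.142, 0.0, -0.242]
ft_force: [-0.3, 0.0, -0.2]
grip_width: 0.002
gripper_force: 0.0
```

>>> apply_moves:
  targets:
    - {"tx": 0,"ty": 0,"tz": 1,"roll": 0}
    - {"tx": 0,"ty": 0,"tz": 1,"roll": 0}
    - {"tx": 0,"ty": 0,"tz": 0,"roll": 0}

```text
time: 9.65
eef_pos: [0.5717, -0.099, 0.0563]
tcp_rot: [3.142, 0.0, -0.242]
ft_force: [0.2, 1.6, -0.2]
grip_width: 0.0
gripper_force: 0.0
```

```bash
python3 -c "
from h import *
f=np.mean([r.grab_frame('scene').astype(float) for _ in range(4)],0).astype('uint8')
cv2.imwrite('pics/s5raw.png',cv2.cvtColor(f,4))
print(cv2.cvtColor(f,7)[158:174,290:306])
g=r.grab_frame('top');cv2.imwrite('pics/t5raw.png',cv2.cvtColor(g,4))
p=r.get_state()['eef_pos']
for z in (.04,.0563,.1,.15,.2): print(proj('top',[p[0],p[1],z]),proj('scene',[p[0],p[1],z]))
"
```

```text
[[107  86  66  49  42  40  38  38  38  39  41  41  42  46  50  58]
 [115  95  71  54  47  43  40  38  38  38  38  39  42  46  53  62]
 [122 105  80  61  54  49  42  39  38  38  39  41  48  57  69  83]
 [125 110  85  65  59  53  45  40  39  38  42  52  67  82  95 106]
 [123 111  88  67  62  56  46  41  39  40  47  67  90 106 115 121]
 [119 114  94  74  68  61  49  43  41  43  50  74 102 118 124 126]
 [119 118 101  81  74  65  52  44  43  45  54  79 107 122 126 127]
 [117 119 108  89  77  67  54  47  48  55  69  90 112 123 126 127]
 [107 113 107  91  82  75  64  59  66  78  92 106 118 124 126 126]
 [ 96 104 101  91  89  89  84  83  91 101 111 118 121 125 126 127]
 [ 89  94  93  92  98 104 104 104 109 114 117 119 122 124 125 126]
 [ 85  88  90  93 101 108 112 115 116 115 116 117 120 123 125 126]
 [ 83  86  91  95  99 105 110 114 114 112 112 115 119 123 125 126]
 [ 83  84  90  96 100 102 106 110 110 109 111 116 119 122 124 125]
 [ 81  82  86  92  97 102 106 108 108 109 115 119 119 121 125 126]
 [ 82  81  83  88  96 103 108 110 111 115 120 121 118 120 124 126]]
[363.82541641 206.19386785] [297.9739108  172.66690875]
[364.59104895 205.36616559] [297.79152122 168.7843056 ]
[366.76827019 203.01243733] [297.28471367 157.99568169]
[369.50804585 200.05054844] [296.67079845 144.92701215]
[372.55613405 196.75535216] [296.01717326 131.01301978]
```

>>> apply_moves:
  targets:
    - {"tx": 0,"ty": 0,"tz": 1,"roll": 0}
    - {"tx": 0,"ty": 0,"tz": 1,"roll": 0}
    - {"tx": 0,"ty": 0,"tz": 0,"roll": 0}

```text
time: 10.28
eef_pos: [0.5717, -0.099, 0.0543]
tcp_rot: [3.142, 0.0, -0.242]
ft_force: [0.7, -0.2, 0.6]
grip_width: -0.002
gripper_force: 0.0
```

>>> apply_moves:
  targets:
    - {"tx": 0,"ty": 0,"tz": 1,"roll": 0}
    - {"tx": 0,"ty": 0,"tz": 1,"roll": 0}
    - {"tx": 0,"ty": 0,"tz": 0,"roll": 0}

```text
time: 10.65
eef_pos: [0.5717, -0.099, 0.0523]
tcp_rot: [-3.142, 0.0, -0.242]
ft_force: [0.7, 0.8, 0.3]
grip_width: -0.001
gripper_force: 0.0
```

>>> apply_moves:
  targets:
    - {"tx": 0,"ty": 0,"tz": 1,"roll": 0}
    - {"tx": 0,"ty": 0,"tz": 1,"roll": 0}
    - {"tx": 0,"ty": 0,"tz": 0,"roll": 0}

```text
time: 11.02
eef_pos: [0.5717, -0.099, 0.0503]
tcp_rot: [3.142, 0.0, -0.242]
ft_force: [0.4, -0.1, 0.9]
grip_width: -0.002
gripper_force: 0.0
```

```bash
python3 -c "
from h import *
f=np.mean([r.grab_frame('scene').astype(float) for _ in range(3)],0).astype('uint8')
a=cv2.cvtColor(f,4)[100:200,250:350]
b=cv2.imread('pics/t5raw.png')[130:250,300:460]
c=lambda x,s:cv2.convertScaleAbs(cv2.resize(x,s,interpolation=2),alpha=1.7)
cv2.imwrite('pics/s6.png',c(a,(600,600)))
g=cv2.cvtColor(f,7);print(g[158:176,292:302])"
```

```text
[[ 63  48  40  39  38  39  39  41  49  56]
 [ 71  51  41  38  38  38  38  40  43  45]
 [ 79  56  44  41  39  38  38  39  38  40]
 [ 85  61  51  46  41  38  38  38  39  39]
 [ 88  65  56  50  44  40  38  38  39  44]
 [ 92  69  62  56  47  40  38  39  43  56]
 [ 93  72  68  62  50  41  41  41  47  67]
 [ 95  75  71  64  52  44  41  43  51  74]
 [ 95  78  73  68  55  45  45  49  59  83]
 [ 93  80  78  75  62  53  56  66  81  98]
 [ 88  82  84  85  77  73  79  90 101 110]
 [ 87  84  88  94  95  97 101 106 110 115]
 [ 90  92  93  99 104 108 110 110 111 115]
 [ 90  96  98 102 106 109 109 109 111 116]
 [ 86  92  97 102 105 108 109 109 115 119]
 [ 83  89  96 102 107 111 111 115 121 122]
 [ 81  89 100 108 114 118 120 123 125 120]
 [ 79  87  99 109 117 121 123 125 124 117]]
```

View pics/s6.png

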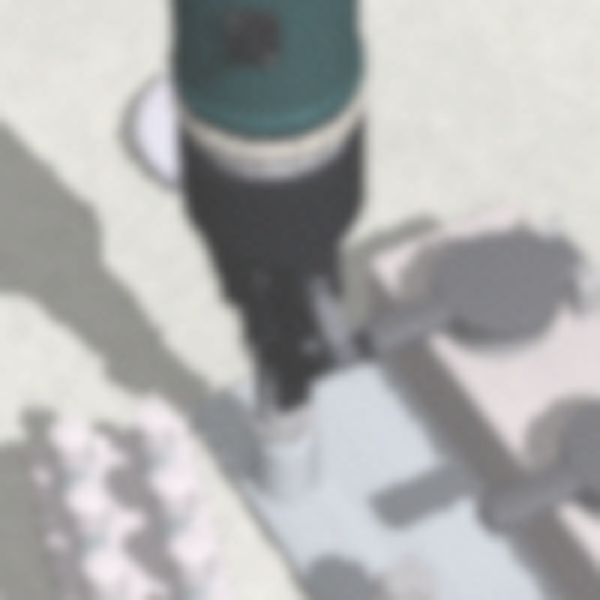

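The fingertip is now almost on the head, and its shadow meets the bolt's shadow. Continuing.

>>> apply_moves:
  targets:
    - {"tx": 0,"ty": 0,"tz": 1,"roll": 0}
    - {"tx": 0,"ty": 0,"tz": 1,"roll": 0}
    - {"tx": 0,"ty": 0,"tz": 0,"roll": 0}

```text
time: 11.55
eef_pos: [0.5718, -0.099, 0.0484]
tcp_rot: [-3.142, 0.0, -0.242]
ft_force: [-0.2, -0.4, 0.2]
grip_width: -0.004
gripper_force: 0.0
```

>>> apply_moves:
  targets:
    - {"tx": 0,"ty": 0,"tz": 1,"roll": 0}
    - {"tx": 0,"ty": 0,"tz": 1,"roll": 0}
    - {"tx": 0,"ty": 0,"tz": 0,"roll": 0}

```text
time: 11.92
eef_pos: [0.5719, -0.099, 0.0481]
tcp_rot: [3.142, 0.0, -0.242]
ft_force: [-4.2, 0.6, 10.7]
grip_width: -0.0
gripper_force: 5.1
```

>>> apply_moves:
  targets:
    - {"tx": 0,"ty": 0,"tz": 1,"roll": 0}
    - {"tx": 0,"ty": 0,"tz": 1,"roll": 0}
    - {"tx": 0,"ty": 0,"tz": 0,"roll": 0}

```text
time: 12.3
eef_pos: [0.5719, -0.099, 0.0479]
tcp_rot: [3.142, 0.0, -0.242]
ft_force: [-10.0, 2.3, 20.6]
grip_width: -0.001
gripper_force: 10.4
```

Contact came at TCP z = 0.048 and the force rose to 20 N with no sinking, so bolt 3 is tight. The fingertips touch about 14 mm higher than the nominal reach says, and I'll use that measured value. Next is bolt 2.

>>> apply_moves:
  targets:
    - {"tx": 0,"ty": 0,"tz": -8,"roll": 0}
    - {"tx": 0,"ty": 0,"tz": -10,"roll": 0}
    - {"tx": 0,"ty": -35,"tz": 0,"roll": 0}
    - {"tx": 0,"ty": -40,"tz": 0,"roll": 0}
    - {"tx": 0,"ty": -35,"tz": 0,"roll": 0}
    - {"tx": 0,"ty": 0,"tz": 6,"roll": 0}
    - {"tx": 0,"ty": 0,"tz": 5,"roll": 0}
    - {"tx": 0,"ty": 0,"tz": 0,"roll": 0}

```text
time: 13.3
eef_pos: [0.5972, 0.0069, 0.0505]
tcp_rot: [3.141, 0.002, -0.243]
ft_force: [-0.2, -0.2, 0.2]
grip_width: -0.001
gripper_force: 0.0
```

>>> apply_moves:
  targets:
    - {"tx": 0,"ty": 0,"tz": 1,"roll": 0}
    - {"tx": 0,"ty": 0,"tz": 1,"roll": 0}
    - {"tx": 0,"ty": 0,"tz": 1,"roll": 0}
    - {"tx": 0,"ty": 0,"tz": 0,"roll": 0}

```text
time: 13.8
eef_pos: [0.5983, 0.0077, 0.0486]
tcp_rot: [-3.142, -0.0, -0.242]
ft_force: [0.6, 0.5, 0.3]
grip_width: -0.001
gripper_force: 0.0
```

>>> apply_moves:
  targets:
    - {"tx": 0,"ty": 0,"tz": 1,"roll": 0}
    - {"tx": 0,"ty": 0,"tz": 1,"roll": 0}
    - {"tx": 0,"ty": 0,"tz": 0,"roll": 0}

```text
time: 14.18
eef_pos: [0.5983, 0.0077, 0.0465]
tcp_rot: [3.142, -0.0, -0.242]
ft_force: [0.1, -0.7, 1.2]
grip_width: 0.004
gripper_force: 0.4
```

>>> apply_moves:
  targets:
    - {"tx": 0,"ty": 0,"tz": 1,"roll": 0}
    - {"tx": 0,"ty": 0,"tz": 0.5,"roll": 0}
    - {"tx": 0,"ty": 0,"tz": 0,"roll": 0}

```text
time: 14.55
eef_pos: [0.5983, 0.0078, 0.0449]
tcp_rot: [-3.142, -0.0, -0.242]
ft_force: [-0.3, -0.8, 1.1]
grip_width: 0.004
gripper_force: 0.4
```

Steady light resistance while it goes down: bolt 2 is sinking. I'll push on to the stop.

>>> apply_moves:
  targets:
    - {"tx": 0,"ty": 0,"tz": 1,"roll": 0}
    - {"tx": 0,"ty": 0,"tz": 1,"roll": 0}
    - {"tx": 0,"ty": 0,"tz": 0,"roll": 0}

```text
time: 14.92
eef_pos: [0.5982, 0.0079, 0.0428]
tcp_rot: [-3.141, -0.0, -0.242]
ft_force: [-0.1, -1.2, 0.9]
grip_width: 0.002
gripper_force: 0.3
```

>>> apply_moves:
  targets:
    - {"tx": 0,"ty": 0,"tz": 1,"roll": 0}
    - {"tx": 0,"ty": 0,"tz": 1,"roll": 0}
    - {"tx": 0,"ty": 0,"tz": 0,"roll": 0}

```text
time: 15.3
eef_pos: [0.5983, 0.0079, 0.0413]
tcp_rot: [-3.141, 0.0, -0.242]
ft_force: [-1.1, -0.6, 4.3]
grip_width: 0.001
gripper_force: 2.0
```

>>> apply_moves:
  targets:
    - {"tx": 0,"ty": 0,"tz": 1,"roll": 0}
    - {"tx": 0,"ty": 0,"tz": 0.5,"roll": 0}
    - {"tx": 0,"ty": 0,"tz": 0,"roll": 0}

```text
time: 15.68
eef_pos: [0.5983, 0.0079, 0.0407]
tcp_rot: [-3.142, -0.0, -0.242]
ft_force: [-3.9, 1.2, 9.5]
grip_width: -0.003
gripper_force: 4.9
```

Bolt 2 sank about 7 mm and now bears 9.5 N, so it is the loose one and is fully in. Next is the tab of cap 2: rise, part-open and move back over its outer half.

>>> apply_moves:
  targets:
    - {"tx": 0,"ty": 0,"tz": -15,"roll": 0}
    - {"tx": 0,"ty": 0,"tz": -30,"roll": 0}
    - {"tx": 0,"ty": 0,"tz": -10,"roll": 0}
    - {"tx": 0,"ty": 0,"tz": 0,"roll": 0}

```text
time: 16.18
eef_pos: [0.599, 0.0078, 0.0954]
tcp_rot: [-3.141, -0.002, -0.242]
ft_force: [-0.4, -0.6, 0.4]
grip_width: 0.002
gripper_force: 0.0
```

>>> apply_moves:
  targets:
    - {"tx": -20,"ty": 0,"tz": 0,"roll": 0}
    - {"tx": -22,"ty": 0,"tz": 0,"roll": 0}
    - {"tx": -15,"ty": 0,"tz": 0,"roll": 0}
    - {"tx": 0,"ty": 0,"tz": 0,"roll": 0}
  grip: 0.2

```text
time: 16.68
eef_pos: [0.5414, 0.0217, 0.0935]
tcp_rot: [3.141, 0.002, -0.242]
ft_force: [0.5, -0.1, -0.1]
grip_width: 0.603
gripper_force: 0.0
```

```bash
python3 -c "
from h import *
s=r.get_state();p=s['eef_pos'];print(p,s['grip_width'])
f=np.mean([r.grab_frame('scene').astype(float) for _ in range(3)],0).astype('uint8')
a=cv2.cvtColor(f,4)[120:220,280:400]
cv2.imwrite('pics/s7.png',cv2.convertScaleAbs(cv2.resize(a,None,fx=6,fy=6,interpolation=2),alpha=1.7))"
```

```text
[0.54143695 0.02167304 0.09352253] 0.6027258650765713
```

View pics/s7.png

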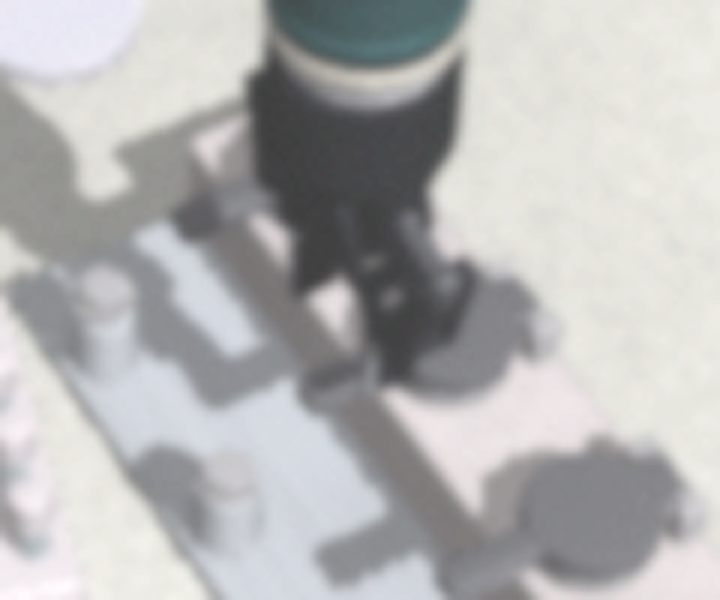

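Bolts 3 (105,290) and 2 (230,475, lower than before) show clearly. The open fingers (305,285) and (400,375) straddle the cap 2 tab (340,385). Now I'll lower and close.

>>> apply_moves:
  targets:
    - {"tx": 0,"ty": 0,"tz": 15,"roll": 0}
    - {"tx": 0,"ty": 0,"tz": 15,"roll": 0}
    - {"tx": 0,"ty": 0,"tz": 8,"roll": 0}
    - {"tx": 0,"ty": 0,"tz": 0,"roll": 0}

```text
time: 17.32
eef_pos: [0.5417, 0.0215, 0.0549]
tcp_rot: [3.141, 0.003, -0.242]
ft_force: [0.2, -0.0, 0.7]
grip_width: 0.598
gripper_force: 0.0
```

>>> apply_moves:
  targets:
    - {"tx": 0,"ty": 0,"tz": 3,"roll": 0}
    - {"tx": 0,"ty": 0,"tz": 2,"roll": 0}
    - {"tx": 0,"ty": 0,"tz": 0,"roll": 0}
    - {"tx": 0,"ty": 0,"tz": 0,"roll": 0}
    - {"tx": 0,"ty": 0,"tz": 0,"roll": 0}
    - {"tx": 0,"ty": 0,"tz": 0,"roll": 0}
    - {"tx": 0,"ty": 0,"tz": 0,"roll": 0}
    - {"tx": 0,"ty": 0,"tz": 0,"roll": 0}
  grip: -1
  squeeze: 30

```text
time: 18.32
eef_pos: [0.5431, 0.0206, 0.0519]
tcp_rot: [3.141, -0.001, -0.242]
ft_force: [-1.6, -5.1, 1.4]
grip_width: 0.176
gripper_force: 35.4
```

```bash
python3 -c "
from h import *
s=r.get_state();print(s['eef_pos'],s['grip_width'],s['gripper_force'],s['ft_force'])
f=np.mean([r.grab_frame('scene').astype(float) for _ in range(3)],0).astype('uint8')
a=cv2.cvtColor(f,4)[120:220,280:400]
cv2.imwrite('pics/s8.png',cv2.convertScaleAbs(cv2.resize(a,None,fx=6,fy=6,interpolation=2),alpha=1.7))"
```

```text
[0.54314563 0.02064233 0.05192847] 0.17572142402347612 35.39458751678467 [-1.56806906 -5.06830479  1.37137329]
```

View pics/s8.png

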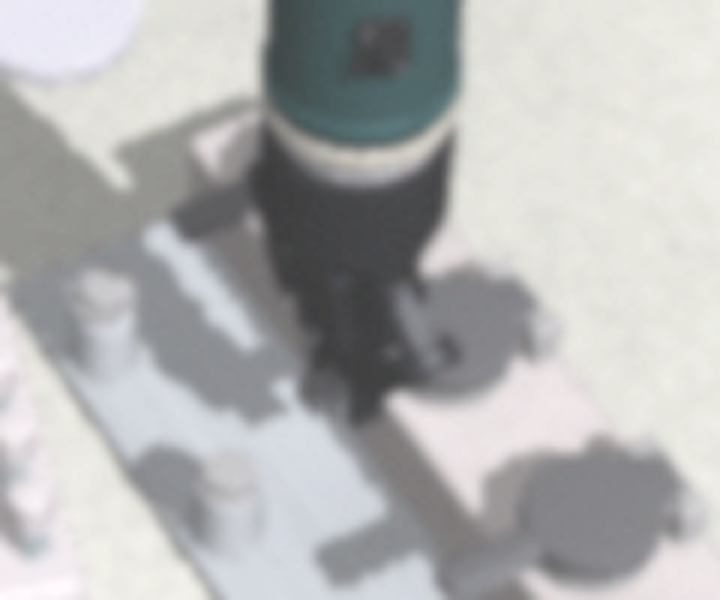

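The gripper opening is 15 mm with 35 N on the pads and the fingers close on the cap 2 tab, so the grasp is good. Now to swing along the arc (radius about 97 mm), first 30°.

>>> apply_moves:
  targets:
    - {"tx": -0.4,"ty": 0,"tz": -8.4,"roll": 0}
    - {"tx": -1.1,"ty": 0,"tz": -8.4,"roll": 0}
    - {"tx": -1.8,"ty": 0,"tz": -8.3,"roll": 0}
    - {"tx": -2.5,"ty": 0,"tz": -8.1,"roll": 0}
    - {"tx": -3.2,"ty": 0,"tz": -7.8,"roll": 0}
    - {"tx": -3.9,"ty": 0,"tz": -7.5,"roll": 0}
    - {"tx": 0,"ty": 0,"tz": 0,"roll": 0}

```text
time: 19.35
eef_pos: [0.5275, 0.0245, 0.0989]
tcp_rot: [3.14, 0.005, -0.242]
ft_force: [-3.4, -4.4, -5.6]
grip_width: 0.178
gripper_force: 33.5
```

>>> apply_moves:
  targets:
    - {"tx": -4.5,"ty": 0,"tz": -7.1,"roll": 0}
    - {"tx": -5.1,"ty": 0,"tz": -6.7,"roll": 0}
    - {"tx": -5.7,"ty": 0,"tz": -6.2,"roll": 0}
    - {"tx": -6.2,"ty": 0,"tz": -5.7,"roll": 0}
    - {"tx": -6.7,"ty": 0,"tz": -5.2,"roll": 0}
    - {"tx": -7.1,"ty": 0,"tz": -4.5,"roll": 0}
    - {"tx": 0,"ty": 0,"tz": 0,"roll": 0}
    - {"tx": 0,"ty": 0,"tz": 0,"roll": 0}

```text
time: 20.35
eef_pos: [0.4929, 0.0332, 0.1335]
tcp_rot: [3.14, 0.006, -0.242]
ft_force: [-5.8, -2.5, -14.6]
grip_width: 0.177
gripper_force: 33.1
```

```bash
python3 -c "
from h import *
s=r.get_state();print(s['eef_pos'],s['grip_width'],s['gripper_force'],s['ft_force'])
f=np.mean([r.grab_frame('scene').astype(float) for _ in range(3)],0).astype('uint8')
a=cv2.cvtColor(f,4)[90:220,270:400]
cv2.imwrite('pics/s9.png',cv2.convertScaleAbs(cv2.resize(a,(590,590),interpolation=2),alpha=1.7))
for n in ('cap2','cap2_tab'):
  for d in r.silhouettes('scene',n)[:4]: print(n,d['confidence'],d['xy'],d['pixels'].sum())
"
```

```text
[0.49287108 0.03322815 0.13354206] 0.17718898531898536 33.14047873020172 [ -5.8062932   -2.54898872 -14.58666502]
cap2 0.78 [376.7, 204.5] 615
cap2 0.72 [328.2, 147.8] 457
cap2 0.61 [358.6, 163.4] 84
cap2 0.22 [343.5, 199.3] 8604
```

View pics/s9.png

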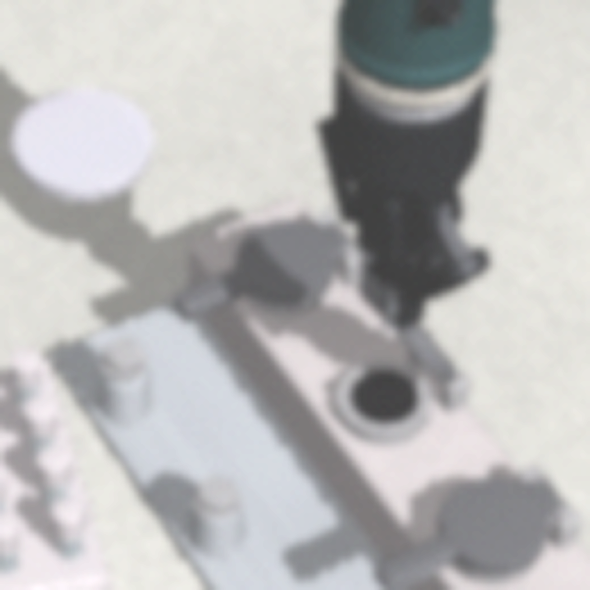

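Cap 2 stands open with its port showing (385,397). It is held in the jaws (15 mm, 33 N), the TCP offset from the hinge gives about 59–62°, and caps 1 and 3 are shut. Handing in.

```bash
python3 -c "
from h import *
print(r.get_state()['gripper_force']);print(r.finish_job())"
```

```text
33.1573086977005
the job is handed in; nothing more can be done
None
```

Bolt 2 was the loose one: I pushed it in about 7 mm to its stop, and cap 2 is now held up in the gripper at an estimated 59–62°. Bolt 3 tested tight and bolt 1 was not tapped, caps 1 and 3 look shut in the last picture, I never moved near the flask, dish or rack, and the job was handed in at about 21 s.

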